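# Turn over the drained screw tray

## Task

Two rinsed screw trays are draining on the sloping wooden stand; one lies with its hollow side up, the other is upside down, its underside with the two black rubber strips showing. Turn the upside-down tray the right way up and lay it flat inside the empty rectangular wooden holder, hollow side up, without dropping it in from a height (letting it tip down flat from one end that already rests in the holder is fine). Leave the other tray on the stand where it is.

Things in the scene. Friction and masses are not known exactly. Their poses are not given: they have to be found in the camera images.
- tray: The upside-down tray, an open aluminium box 90 (x) x 56 (y) x 24 (z) mm, walls 3 mm, 120 g; two flush black rubber strips across its underside. Origin at the centre of its outer box, z out of the hollow. Starts hollow down on either rib: length at 50 deg to the table, width level, z 130 deg from up. Its sides overhang the rib by 11 mm, so fingers can straddle it from above or down along the slope.
- other_tray: The identical tray on the stand's other rib, at the same slope but hollow side up; to be left there. Same origin and axes as tray.
- stand: Fixed wooden draining stand, origin at its underside's centre. Base board 120 (x) x 200 (y) x 12 mm; two ribs 34 mm wide at y = -65 and +65 mm rise towards +x at 50 deg, each with a lip at its lower end. Tray centres start at x = 0, z = 85 mm; a rib ends 4 mm past the higher end of the tray.
- holder: Fixed low wooden holder with an empty rectangular recess open at the top. Origin at its underside's centre on the table. Outer size 128 (x) x 96 (y) x 16 mm; recess 112 (x) x 80 (y) mm, floor at z = 6 mm, rim 10 mm high. The tray belongs in it with its length along x, either way round, origin then at z = 18 mm.
Things that resemble listed ones, but are neither listed nor needed, are in the scene too. What is shaped like the tray but purple or yellow is not meant.

How it is judged (in metres and radians):
At the end, for the whole second after the job is handed in: The formerly upside-down tray rests flat on the recess floor, hollow side up (within 10 deg), centre within 20 mm of the holder's centre and 5 mm of resting height, its length along the holder's within 23 deg either way round; the other tray is within 20 mm of its start (horizontal distance between tray and holder below 0.02 m and z of tray in the frame of holder between 0.013 and 0.023 m and angle between tray's own z axis and vertical below 0.17 rad and angle between the x axis of tray and the x axis of holder, either way round below 0.4 rad and linear speed of tray below 0.02 m/s and distance of other_tray from where it was at the start of the episode below 0.02 m); the robot touches nothing.
It fails at once if the other tray is moved by more than 40 mm (distance of other_tray from where it was at the start of the episode above 0.04 m).
It fails at once if the tray is dropped from a height (falls free of the fingers faster than 1.2 m/s) (linear speed of tray above 1.2 m/s and contact force between tray and the fingers below 0.1 N).
It also fails if it takes over 38 s, if anything falls off the work surface, if the arm or the gripper's body presses on something with over 40 N, if the wrist force passes 120 N, or if a joint passes its speed limit or range.

## Robot

A 6-joint arm with a two-finger parallel gripper is mounted at the origin on the work surface. World frame = base frame: x ahead of the robot, y to its left, z up, the work surface at z = 0. Lengths are in m, angles in degrees, forces in N, time in s.
With the tool pointing down it reaches from about 0.325 to 0.9 m from the base axis. Payload 6.1 kg.
Tool frame: the origin (TCP) lies at the very end of the fingers, on their centre line; the grasp point (between the pads) lies 19 mm behind it; z points along the fingers, y is the line along which they close (so a half turn about z gives the same grasp; the last joint's range is limited). The gripper opens to 87 mm and grips with 3 to 60 N. Pads are 19 mm wide; open, the fingers measure 117 mm over their backs; the gripper's body (75 mm by 190 mm) begins 51 mm behind the grasp point.
Start: joints at [57.405, 12.628, 87.462, -0, 79.91, -7.225], TCP at [0.268, 0.565, 0.223] pointing down, gripper open.
Joint ranges: [-170.65, 170.65], [-52.31, 119.04], [5.05, 147.46], [-71.25, 251.25], [11.57, 151.72], [-153.62, 153.62]. Speed limits (degrees/s): [147.25, 147.25, 172.46, 180, 180, 180].

## Interface

Orientations are given as [roll, pitch, yaw] about the fixed x, y, z axes, in that order (R = Rz(yaw) Ry(pitch) Rx(roll)).
In Python, from cell import bot, imaging gives the robot as it stands.
- The arm moves only by the tool drive_tool, never from a script. Its arguments are lists of equal length, an entry for each row: "offset": the shift along the tool's x, y, z in mm, a list of three; "dr": the turn, a rotation vector about the tool's x, y, z in rad, a list of three; "fingers": the finger opening in mm, from 0 to 87. A call has 1 to 20 rows; each row shifts and turns the commanded pose from where the row before left it, along the tool's axes as they then stand; what a row does not reach is not made up. A row lasts 1/8 s, in which the tool goes at most 62.5 mm and 10.7 degrees, less where a joint would pass 70% of its speed; a pose out of reach is approached as far as the arm can. A call is refused whole if a number of a shift passes 62.5 or a number of a turn 0.188, either way. A call with a gripper value outside its range is refused whole. The fingers move at their own pace and stop on an object; "force" is the grip in N (left out, the last holds). Time passes only in rows, so rows that do not move let the fingers close. It gives the time, the measured TCP pose, the force, the opening and the grip force at its end, in the units of the state.
- bot.sense(): the state, without advancing time (a new reading comes with each control period).
- imaging.get_image(name): name is "scene" or "top" or "wrist"; returns the picture (384x512x3 uint8, red, green, blue); there is no depth.
- imaging.get_calibration(name): a dict with "intrinsics" (3x3 intrinsics, pixels), "k1" (the pictures are not rectified: a ray, as slopes to the right and down, at radius r is drawn at 1 + k1 r^2 times it, then the intrinsics apply), "rvec" (rotation vector, rad) and "tvec" (3), from world to camera coordinates, as OpenCV has them. Camera axes: x right, y down, z forward; pixel columns grow to the right and rows downward; lengths in m; the calibration is good to about 2 mm. A picture is of the moment at which its call begins: read the wrist's pose just before it. get_calibration takes no time and is no camera call; for the wrist camera it gives the pose at the moment of the call.
- bot.close_job(): hands the job in; it is judged then, once.
The state is a dict: "time_s": time; "qpos": joint angles; "qd": joint speeds; "tau": joint torques, N m; "eef_pos": TCP position; "orientation": TCP orientation; "ft_force": force on the tool from outside, world axes, zero at the start; "wrist_torque": the same for the moment, N m; "width": finger opening in m; "gripper_force": force on a finger pad.
Only numpy, scipy, OpenCV 4.12 (cv2) and the standard library are available. Lean on these libraries where they do the work, as an engineer would, in place of code of your own. Each camera call takes 0.05 s, during which the arm holds its last target. There are 200 camera calls.

## Working session

There is one attempt and no reset: what is moved stays moved. The work goes in short steps, Python scripts to look and compute and a tool call to move; the robot and the scene stay as the last step left them, time stands still between calls to the robot, and variables do not carry over. Pictures are saved under pics/ and viewed, at most 10 in all, crops included, and the job is handed in when it is done.

Besides the shell and the picture viewer there is one more tool, called after "Emit:" as name(argument=value, ...) on one line, values as JSON. drive_tool: Moves the arm, as the interface text tells. Its arguments: {"type":"object","properties":{"offset":{"type":"array"},"dr":{"type":"array"},"fingers":{"type":"array"},"force":{"type":"number"}},"required":["offset","dr","fingers"]}

```bash
mkdir -p pics; ls; python3 - <<'E'
from cell import bot, imaging
import cv2,numpy as np
for n in("scene","top"):
    im=imaging.get_image(n); cv2.imwrite(f"pics/{n}0.png",im[:,:,::-1])
    c=imaging.get_calibration(n);print(n,c)
a=cv2.imread("pics/scene0.png");b=cv2.imread("pics/top0.png")
print(bot.sense())
E
```

```text
pics
scene {'intrinsics': array([[455.2393459 ,   0.        , 258.16875756],
       [  0.        , 455.2393459 , 190.91071713],
       [  0.        ,   0.        ,   1.        ]]), 'k1': 0.061735827718996, 'rvec': array([ 1.83251226,  1.96485741, -0.60021775]), 'tvec': array([ 1.41578876e-03, -3.72469329e-01,  1.42280906e+00])}
top {'intrinsics': array([[483.52637132,   0.        , 248.80709636],
       [  0.        , 483.52637132, 198.49496294],
       [  0.        ,   0.        ,   1.        ]]), 'k1': -0.011946558461285148, 'rvec': array([ 2.21143517, -2.15021377,  0.07762073]), 'tvec': array([0.02650501, 0.51406934, 1.33933455])}
{'time_s': 0.1, 'qpos': array([ 5.74048614e+01,  1.26717155e+01,  8.75201654e+01,  1.84876003e-03,
        7.99098972e+01, -7.22656738e+00]), 'qd': array([ 0.03685202, -0.12854494, -0.23270055,  0.00725185, -0.12279558,
        0.07687426]), 'tau': array([ 2.97741517e-04, -4.95951891e+01, -3.88517439e+01,  6.99847285e-02,
        5.15622273e-02, -4.53924156e-05]), 'eef_pos': array([0.2674772 , 0.56424784, 0.22152709]), 'orientation': array([-1.79899259e+02, -1.46081343e-02,  1.54631090e+02]), 'ft_force': array([ 0.57524595, -0.90989877, -0.41514505]), 'wrist_torque': array([ 0.01555708,  0.03581933, -0.01681385]), 'gripper_force': 0.0, 'width': 0.08682227224009503}
```

View pics/scene0.png

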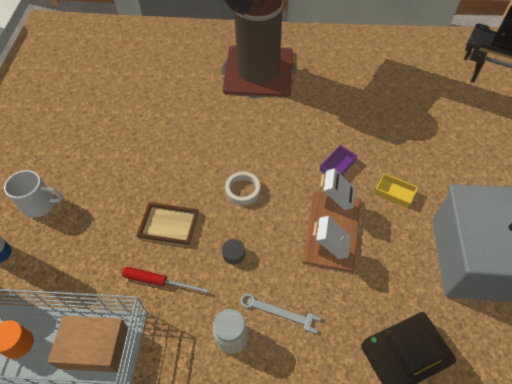

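View pics/top0.png

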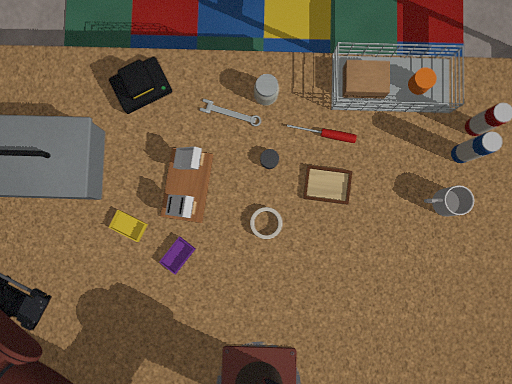

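The scene picture shows the stand at (332,230) with two grey trays: one at (338,190) with dark strips and one at (332,237) that is plain. The holder is at (168,224). In the top picture the stand is at (187,185), with the striped tray at (181,206) and the plain one at (188,158), and the holder is at (328,184). The decoys are the purple tray at (177,255) and the yellow one at (128,225) (top). My choice is the striped tray, top (181,206); I'll check it in a close crop.

```bash
python3 - <<'E'
import cv2,numpy as np
a=cv2.imread("pics/scene0.png")[150:280,290:380];b=cv2.imread("pics/top0.png")[135:230,145:225]
f=lambda i:cv2.resize(i,(395,570),interpolation=cv2.INTER_CUBIC)
cv2.imwrite("pics/crop.png",np.hstack([cv2.resize(a,(395,570),interpolation=2),cv2.resize(b,(400,475+95),interpolation=2)]))
E
```

```text
(no output)
```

View pics/crop.png

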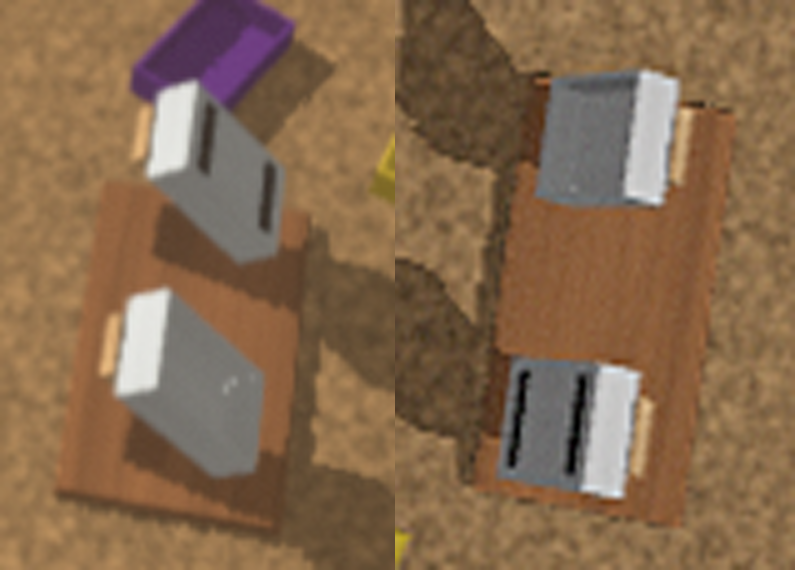

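The close crop confirms it: the near tray, top (181,206), shows two black strips on its underside, and its white end face is the higher end. That end points to world -y. Next I measure the stand from the two white end faces, and the holder.

```bash
cat > h.py <<'E'
import cv2,numpy as np
from scipy.spatial.transform import Rotation as Ro
from cell import bot, imaging
def ray(c,uv):
    K=c["intrinsics"];p=np.array([(uv[0]-K[0,2])/K[0,0],(uv[1]-K[1,2])/K[1,1]]);q=p.copy()
    for _ in range(10): q=p/(1+c["k1"]*(q@q))
    R=Ro.from_rotvec(c["rvec"]).as_matrix()
    return -R.T@c["tvec"],R.T@np.array([q[0],q[1],1])
def plane(c,uv,z):
    o,d=ray(c,uv);return o+d*(z-o[2])/d[2]
def tri(c1,u1,c2,u2):
    o1,d1=ray(c1,u1);o2,d2=ray(c2,u2)
    s=np.linalg.lstsq(np.c_[d1,-d2],o2-o1,rcond=None)[0]
    a,b=o1+s[0]*d1,o2+s[1]*d2;return (a+b)/2,np.linalg.norm(a-b)
E
python3 - <<'E'
from h import *
C={n:imaging.get_calibration(n) for n in("scene","top")}
roi={"scene":(290,150,380,280),"top":(145,135,225,230)};W={}
for n in C:
    im=cv2.imread(f"pics/{n}0.png");x0,y0,x1,y1=roi[n];s=im[y0:y1,x0:x1].min(2)
    m=(s>165).astype(np.uint8);k,l,st,ce=cv2.connectedComponentsWithStats(m)
    W[n]=[(ce[i]+[x0,y0],st[i,4]) for i in range(1,k) if st[i,4]>40];print(n,W[n])
    W[n].sort(key=lambda t:t[0][1] if n=="scene" else -t[0][1])
P=[tri(C["scene"],a[0],C["top"],b[0]) for a,b in zip(W["scene"],W["top"])];print(P)
d=P[1][0]-P[0][0];print("dist",np.linalg.norm(d),"stand y heading",np.degrees(np.arctan2(d[1],d[0])))
for n,(x0,y0,x1,y1) in {"scene":(130,195,208,252),"top":(296,158,362,210)}.items():
    im=cv2.imread(f"pics/{n}0.png")[y0:y1,x0:x1]
    hsv=cv2.cvtColor(im,cv2.COLOR_BGR2HSV); print(n)
    v=im.max(2)
    m=(v<105).astype(np.uint8)
    cs=max(cv2.findContours(m,0,2)[0],key=cv2.contourArea);h=cv2.convexHull(cs)
    r=cv2.minAreaRect(h+np.array([x0,y0]));print(r)
    q=[plane(C[n],p,.016)[:2] for p in cv2.boxPoints(r)]
    q=np.array(q);print(q.mean(0),np.linalg.norm(q[1]-q[0]),np.linalg.norm(q[2]-q[1]),[np.degrees(np.arctan2(*(q[i+1]-q[i])[::-1])) for i in (0,1)])
E
```

```text
scene [(array([328.97530864, 178.99382716]), np.int32(162)), (array([322.135, 227.705]), np.int32(200))]
top [(array([195.57051282, 157.48717949]), np.int32(156)), (array([187.49700599, 206.55688623]), np.int32(167))]
[(array([0.48014272, 0.19866235, 0.11876649]), np.float64(0.0012579867574220665)), (array([0.60947182, 0.18230699, 0.11911691]), np.float64(0.0012810829222482526))]
dist 0.1303596384187022 stand y heading -7.207543775247418
scene
((170.5887451171875, 224.94981384277344), (63.438194274902344, 39.266719818115234), 9.162346839904785)
[ 0.56716793 -0.17308195] 0.10863704127024094 0.16142949644611512 [np.float64(-175.50159148196107), np.float64(83.25029119236957)]
top
((323.75543212890625, 183.33407592773438), (53.26197814941406, 35.35379409790039), 7.594643592834473)
[ 0.5623488  -0.16936029] 0.10054360323933861 0.1506009668964146 [np.float64(-6.366290689620817), np.float64(-96.06229670337525)]
```

```bash
cat >> h.py <<'E'
from scipy.spatial.transform import Slerp
import json,os
def log():
    s=bot.sense();f=open("log.jsonl","a");f.write(json.dumps([list(s["qpos"]),list(s["eef_pos"]),list(s["orientation"])])+"\n");return s
def cur():
    s=log();return np.array(s["eef_pos"]),Ro.from_euler("xyz",s["orientation"],degrees=True)
def frame(z,y):  # tool rotation with z along fingers, y closing
    z=np.array(z,float);z/=np.linalg.norm(z);y=np.array(y,float);y-=z*(y@z);y/=np.linalg.norm(y)
    return Ro.from_matrix(np.c_[np.cross(y,z),y,z])
def plan(wps,maxd=55,maxa=.165,start=None):
    """wps: list of (pos,Ro). Prints rows."""
    p,R=start or cur();off=[];dr=[]
    for q,S in wps:
        rv=(R.inv()*S).as_rotvec();n=max(1,int(np.ceil(max(np.linalg.norm(q-p)*1000/maxd,np.linalg.norm(rv)/maxa))))
        P,T=p,R
        for i in range(1,n+1):
            tp=p+(q-p)*i/n;tR=R*Ro.from_rotvec(rv*i/n)
            o=np.round(T.inv().apply(tp-P)*1000).tolist();d=np.round((T.inv()*tR).as_rotvec(),3).tolist()
            off.append([int(v) for v in o]);dr.append(d)
            P=P+T.apply(np.array(o)/1000);T=T*Ro.from_rotvec(d)
        p,R=P,T
    print(len(off),"offset",off,"\ndr",dr)
U=np.array([np.cos(np.radians(-97.2)),np.sin(np.radians(-97.2)),0]);V=np.array([np.cos(np.radians(-7.2)),np.sin(np.radians(-7.2)),0]);Z=np.array([0,0,1.])
E=np.array([.480,.1987,.1188])
E
python3 - <<'E'
from h import *
p,R=cur()
D=frame(-Z,V)
plan([(np.array([.28,.53,.33]),R),(np.array([.5,-.08,.42]),D)])
E
```

```text
15 offset [[-9, -9, -36], [-8, -8, -36], [-9, -9, -36], [-38, -38, -7], [-42, -34, -8], [-46, -29, -7], [-48, -25, -8], [-50, -19, -7], [-53, -14, -8], [-53, -8, -7], [-54, -3, -8], [-54, 3, -7], [-53, 9, -8], [-52, 14, -8], [-51, 19, -7]] 
dr [[0.0, 0.0, 0.0], [0.0, 0.0, 0.0], [0.0, 0.0, 0.0], [-0.0, 0.0, 0.104], [-0.0, 0.0, 0.105], [-0.0, 0.0, 0.104], [-0.001, 0.0, 0.105], [0.0, 0.0, 0.104], [0.0, 0.0, 0.105], [0.0, 0.0, 0.104], [0.0, 0.001, 0.105], [-0.0, -0.0, 0.104], [-0.0, -0.0, 0.105], [-0.0, -0.0, 0.104], [-0.001, -0.0, 0.105]]
```

Emit:
drive_tool(offset=[[-9,-9,-36],[-8,-8,-36],[-9,-9,-36],[-38,-38,-7],[-42,-34,-8],[-46,-29,-7],[-48,-25,-8],[-50,-19,-7],[-53,-14,-8],[-53,-8,-7],[-54,-3,-8],[-54,3,-7],[-53,9,-8],[-52,14,-8],[-51,19,-7]], dr=[[0,0,0],[0,0,0],[0,0,0],[0,0,0.104],[0,0,0.105],[0,0,0.104],[0,0,0.105],[0,0,0.104],[0,0,0.105],[0,0,0.104],[0,0,0.105],[0,0,0.104],[0,0,0.105],[0,0,0.104],[0,0,0.105]], fingers=[87,87,87,87,87,87,87,87,87,87,87,87,87,87,87])

```text
time_s: 1.98
eef_pos: [0.5001, -0.0816, 0.4205]
orientation: [-180.0, -0.0, 82.6]
ft_force: [0.9, -0.3, -0.9]
width: 0.0871
gripper_force: 0.0
```

```bash
python3 - <<'E'
from h import *
s=log();print(s["time_s"],s["qpos"],s["eef_pos"],s["orientation"])
c=imaging.get_calibration("wrist");np.save("wc.npy",c,allow_pickle=True)
cv2.imwrite("pics/w1.png",imaging.get_image("wrist")[:,:,::-1])
E
```

```text
1.975 [-1.81991370e+01 -6.66889459e+00  8.66950351e+01  1.21841943e-02
  9.99886413e+01 -1.07730701e+01] [ 0.50013869 -0.08161448  0.42050601] [-1.79987722e+02 -1.45515119e-02  8.25760434e+01]
```

View pics/w1.png

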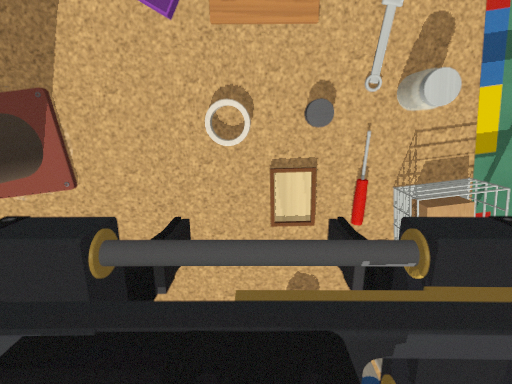

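The wrist view shows the holder at (293,196), with outer corners about (271,167), (316,167), (316,226) and (271,227), aligned with the picture. I'll measure it and fit the arm's kinematics.

```bash
python3 - <<'E'
from h import *
c=np.load("wc.npy",allow_pickle=True).item()
im=cv2.imread("pics/w1.png")
hsv=cv2.cvtColor(im,cv2.COLOR_BGR2HSV)
print(im[196,293],im[190,273],im[196,250],im[169,290])
x0,y0=262,160;s=im[y0:234,x0:325]
m=(s.max(2)<112).astype(np.uint8)
k,l,st,ce=cv2.connectedComponentsWithStats(m);print(st[1:])
m=(l==1+np.argmax(st[1:,4])).astype(np.uint8)
h=cv2.convexHull(np.argwhere(m)[:,::-1].astype(np.float32)+[x0,y0]).astype(np.float32)
r=cv2.minAreaRect(h);q=np.array([plane(c,p,.016)[:2] for p in cv2.boxPoints(r)])
print(r,q.mean(0),[np.linalg.norm(q[i+1]-q[i]) for i in(0,1)],[np.degrees(np.arctan2(*(q[i+1]-q[i])[::-1])) for i in(0,1)])
for uv in[(271,167),(316,167),(316,226),(271,227)]:print(plane(c,uv,.016)[:2].round(4))
E
cat log.jsonl
```

```text
[145 199 223] [ 44  75 121] [ 99 151 189] [ 46  77 122]
[[ 9  7 45  3 57]
 [54 10  1  1  1]
 [53 12  1  1  1]
 [50 17  1  1  1]
 [48 57  1  1  1]
 [12 60 37  4 71]]
[[57.40486141564795, 12.671715488123372, 87.52016542685186, 0.0018487600267936362, 79.90989724952675, -7.226567381518246], [0.2674771970527526, 0.5642478397635674, 0.2215270901621792], [-179.89925919716808, -0.014608134308833242, 154.63109044150062]]
[[57.40486141564795, 12.671715488123372, 87.52016542685186, 0.0018487600267936362, 79.90989724952675, -7.226567381518246], [0.2674771970527526, 0.5642478397635674, 0.2215270901621792], [-179.89925919716808, -0.014608134308833242, 154.63109044150062]]
[[-18.19913699282548, -6.668894590573496, 86.6950350729073, 0.012184194307429166, 99.98864126599736, -10.773070077766702], [0.5001386929218068, -0.08161447846451308, 0.4205060083392633], [-179.98772203903988, -0.014551511901591535, 82.57604336225259]]Traceback (most recent call last):
  File "<stdin>", line 10, in <module>
cv2.error: OpenCV(4.12.0) /io/opencv/modules/imgproc/src/convhull.cpp:143: error: (-215:Assertion failed) total >= 0 && (depth == CV_32F || depth == CV_32S) in function 'convexHull'
```

```bash
python3 - <<'E'
from h import *
c=np.load("wc.npy",allow_pickle=True).item()
im=cv2.imread("pics/w1.png")
x0,y0=262,160;s=im[y0:234,x0:325]
m=(s[:,:,2]<140).astype(np.uint8)
k,l,st,ce=cv2.connectedComponentsWithStats(m);print(st[1:][st[1:,4]>30])
m=(l==1+np.argmax(st[1:,4])).astype(np.uint8)
r=cv2.minAreaRect((np.argwhere(m)[:,::-1]+[x0,y0]).astype(np.float32));q=np.array([plane(c,p,.016)[:2] for p in cv2.boxPoints(r)])
print(r,q.mean(0),[np.linalg.norm(q[i+1]-q[i]) for i in(0,1)],[np.degrees(np.arctan2(*(q[i+1]-q[i])[::-1])) for i in(0,1)])
for uv in[(271,167),(316,167),(316,226),(271,227)]:print(plane(c,uv,.016)[:2].round(4))
a=np.radians(30);tz=-np.cos(a)*U-np.sin(a)*Z
plan([(np.array([.475,.02,.30]),frame(tz,V))])
E
```

```text
[[   8    0   48   67 1084]]
((293.5, 193.0), (47.0, 66.0), 0.0) [ 0.56345545 -0.1726374 ] [np.float64(0.14571930361343807), np.float64(0.09715623806451891)] [np.float64(83.20128069525362), np.float64(-7.420931898555469)]
[ 0.5227 -0.1086]
[ 0.6155 -0.1207]
[ 0.6055 -0.2515]
[ 0.507  -0.2412]
7 offset [[15, -6, 17], [12, -6, 19], [9, -5, 21], [6, -6, 22], [2, -6, 22], [-1, -6, 23], [-4, -5, 22]] 
dr [[0.001, 0.15, -0.002], [0.001, 0.15, -0.001], [0.001, 0.151, -0.002], [0.001, 0.15, -0.001], [0.001, 0.15, -0.002], [0.001, 0.15, -0.002], [0.001, 0.15, -0.001]]
```

Emit:
drive_tool(offset=[[15,-6,17],[12,-6,19],[9,-5,21],[6,-6,22],[2,-6,22],[-1,-6,23],[-4,-5,22]], dr=[[0,0.15,0],[0,0.15,0],[0,0.15,0],[0,0.15,0],[0,0.15,0],[0,0.15,0],[0,0.15,0]], fingers=[87,87,87,87,87,87,87])

```text
time_s: 2.9
eef_pos: [0.473, 0.0279, 0.3002]
orientation: [179.9, -60.4, 82.8]
ft_force: [0.4, 0.0, -1.4]
width: 0.0869
gripper_force: 0.0
```

```bash
python3 - <<'E'
from h import *
s=log();print(s["time_s"],s["qpos"].round(1),s["eef_pos"],s["orientation"])
p,R=cur();print(R.as_matrix().round(3))
E
```

```text
2.9 [-40.4   2.3 109.6  48.9 104.9 -36.5] [0.47304162 0.02786404 0.30021358] [179.91753113 -60.40095545  82.79653733]
[[ 0.062  0.992  0.11 ]
 [ 0.49  -0.127  0.862]
 [ 0.87   0.001 -0.494]]
```

```bash
cat >> h.py <<'E'
from scipy.optimize import least_squares
ry=lambda a:Ro.from_euler("y",a,degrees=True)
rz=lambda a:Ro.from_euler("z",a,degrees=True)
def fk(q,k,s4=1,s6=1):
    a1,d1,lat,L1,e,L2,d6=k
    A=rz(q[0]);B=A*ry(q[1]);C=B*ry(q[2]);D=C*rz(s4*q[3])*ry(q[4]);T=D*rz(s6*q[5])
    return A.apply([a1,lat,d1])+B.apply([0,0,L1])+C.apply([e,0,L2])+D.apply([0,0,d6]),T
def data():
    return [json.loads(l) for l in open("log.jsonl")]
def fit():
    D=data()
    f=lambda k:np.r_[np.concatenate([fk(q,k)[0]-np.array(p) for q,p,o in D]),(np.array(k)-K0)*1e-3]
    return least_squares(f,K0)
K0=np.array([.1,.4,.08,.4,0,.4,.25])
E
python3 - <<'E'
from h import *
for q,p,o in data():
    R=Ro.from_euler("xyz",o,degrees=True);T=fk(q,K0)[1]
    print((T.inv()*R).as_rotvec(degrees=True).round(1))
r=fit();print(r.x.round(4),r.fun.round(4))
E
```

```text
[-0. -0. 90.]
[-0. -0. 90.]
[ 0.  0. 90.]
[-0.  0. 90.]
[-0.  0. 90.]
[-0.  0. 90.]
[0.     0.3111 0.0786 0.4116 0.0524 0.5477 0.3427] [-0.     -0.      0.     -0.     -0.      0.      0.     -0.     -0.
  0.     -0.     -0.      0.     -0.      0.      0.     -0.      0.
 -0.0001 -0.0001 -0.      0.      0.0001  0.0001  0.0001]
```

```bash
cat >> h.py <<'E'
LO=np.array([-170.65,-52.31,5.05,-71.25,11.57,-153.62]);HI=np.array([170.65,119.04,147.46,251.25,151.72,153.62])
def ik(p,R,k,q0):
    f=lambda q:np.r_[(fk(q,k)[0]-p)*10,((fk(q,k)[1]*rz(90)).inv()*R).as_rotvec()]
    return least_squares(f,np.clip(q0,LO+1,HI-1),bounds=(LO,HI),x_scale=50)
H=np.array([.563,-.180,0]);hU=np.array([np.cos(np.radians(-96.9)),np.sin(np.radians(-96.9)),0]);hV=np.array([-hU[1],hU[0],0])
S=.018
def pick(dp,back=0):
    a=np.radians(dp);tz=-np.cos(a)*U-np.sin(a)*Z;t=np.radians(50)
    gp=E-S*(np.cos(t)*U+np.sin(t)*Z);return gp+(.019-back)*tz,frame(tz,V)
def place(dp,t,sgn,up=0,fl=1,back=0):
    # sgn=+1: tool heading +hU ; -1: heading -hU (spun half a turn about tool z)
    d=np.radians(50-dp+t);h=sgn*hU;tz=np.cos(d)*h-np.sin(d)*Z;t=np.radians(t)
    n=np.cos(t)*Z+np.sin(t)*h          # tray hollow normal (high end is at -h)
    low=H+h*.045*1.0+Z*.006            # bottom edge of far end
    gp=low+(.090-S)*(-np.cos(t)*h+np.sin(t)*Z)+.012*n+up*Z
    return gp+(.019-back)*tz,frame(tz,hV*fl)
E
python3 - <<'E'
from h import *
k=fit().x;q0=np.array(data()[-1][0])
def show(n,p,R,q0):
    r=ik(p,R,k,q0);print(n,"cost %.5f"%r.cost,r.x.round(0),p.round(3));return r.x
for dp in(10,15,20,30):
    q=show(f"pre{dp}",*pick(dp,.09),q0);q=show(f"pick{dp}",*pick(dp),q)
for dp in(15,20,30):
  for sg in(1,-1):
    for fl in(1,-1):
      for st in([-20,10,100,0,90,0],[-20,10,100,-50,90,90],[-40,0,110,50,100,-36],[-40,0,110,50,100,140]):
        r=ik(*place(dp,20,sg,0,fl),k,np.array(st,float))
        if r.cost<1e-4:print(dp,sg,fl,r.x.round(0))
E
```

```text
pre10 cost 0.00000 [-34.  31. 116.  62.  95. -61.] [0.473 0.141 0.117]
pick10 cost 0.00000 [-23.  32. 118.  71.  89. -61.] [0.484 0.229 0.102]
pre15 cost 0.00000 [-33.  26. 118.  61.  93. -57.] [0.473 0.142 0.123]
pick15 cost 0.00000 [-23.  28. 119.  69.  86. -58.] [0.484 0.228 0.1  ]
pre20 cost 0.00000 [-32.  20. 119.  59.  90. -54.] [0.473 0.144 0.129]
pick20 cost 0.00000 [-22.  24. 120.  67.  82. -55.] [0.484 0.228 0.099]
pre30 cost 0.00000 [-28.  11. 121.  54.  84. -46.] [0.474 0.149 0.141]
pick30 cost 0.00000 [-19.  16. 122.  61.  75. -47.] [0.484 0.227 0.096]
15 1 1 [ -5.  26. 102. -41.  61.  25.]
15 1 1 [ -5.  26. 102. -41.  61.  25.]
15 1 1 [ -5.  26. 102. -41.  61.  25.]
15 -1 1 [-42.  34.  90.  28.  80. -46.]
15 -1 1 [-42.  34.  90.  28.  80. -46.]
15 -1 1 [-42.  34.  90.  28.  80. -46.]
15 -1 1 [-42.  34.  90.  28.  80. -46.]
15 -1 -1 [-42.  34.  90.  28.  80. 134.]
15 -1 -1 [-42.  34.  90.  28.  80. 134.]
15 -1 -1 [-42.  34.  90.  28.  80. 134.]
15 -1 -1 [-42.  34.  90.  28.  80. 134.]
20 1 1 [ -3.  28. 101. -46.  63.  30.]
20 1 1 [ -3.  28. 101. -46.  63.  30.]
20 1 1 [ -3.  28. 101. -46.  63.  30.]
20 -1 1 [-44.  36.  88.  31.  83. -48.]
20 -1 1 [-44.  36.  88.  31.  83. -48.]
20 -1 1 [-44.  36.  88.  31.  83. -48.]
20 -1 1 [-44.  36.  88.  31.  83. -48.]
20 -1 -1 [-44.  36.  88.  31.  83. 132.]
20 -1 -1 [-44.  36.  88.  31.  83. 132.]
20 -1 -1 [-44.  36.  88.  31.  83. 132.]
30 1 1 [  1.  33.  99. -54.  69.  38.]
30 1 1 [  1.  33.  99. -54.  69.  38.]
30 1 1 [  1.  33.  99. -54.  69.  38.]
30 -1 1 [-46.  42.  84.  36.  91. -52.]
30 -1 1 [-46.  42.  84.  36.  91. -52.]
30 -1 1 [-46.  42.  84.  36.  91. -52.]
30 -1 1 [-46.  42.  84.  36.  91. -52.]
30 -1 -1 [-46.  42.  84.  36.  91. 128.]
30 -1 -1 [-46.  42.  84.  36.  91. 128.]
30 -1 -1 [-46.  42.  84.  36.  91. 128.]
```

```bash
python3 - <<'E'
from h import *
P,R=pick(15);Q,S_=place(15,20,1)
t=np.radians(50);z=np.sin(t)*U-np.cos(t)*Z
print("tray z at place",(S_*R.inv()).apply(z).round(3), "lengthdir",(S_*R.inv()).apply(np.cos(t)*U+np.sin(t)*Z).round(3))
plan([pick(15,.06)])
E
```

```text
tray z at place [-0.041 -0.34   0.94 ] lengthdir [0.113 0.933 0.342]
5 offset [[-18, -3, 43], [-20, -3, 42], [-23, -3, 41], [-24, -3, 40], [-26, -3, 38]] 
dr [[0.0, 0.051, 0.0], [0.001, 0.051, 0.0], [-0.0, 0.051, 0.0], [0.0, 0.051, 0.0], [0.0, 0.051, 0.0]]
```

Emit:
drive_tool(offset=[[-18,-3,43],[-20,-3,42],[-23,-3,41],[-24,-3,40],[-26,-3,38],[0,0,0]], dr=[[0,0.051,0],[0,0.051,0],[0,0.051,0],[0,0.051,0],[0,0.051,0],[0,0,0]], fingers=[87,87,87,87,87,87])

```text
time_s: 3.65
eef_pos: [0.4726, 0.1725, 0.1125]
orientation: [-177.7, -74.9, 80.8]
ft_force: [0.1, -0.6, 0.8]
width: 0.0871
gripper_force: 0.0
```

```bash
python3 - <<'E'
from h import *
s=log();print(s["time_s"],s["eef_pos"],s["orientation"],s["ft_force"])
a=imaging.get_image("wrist")[:,:,::-1];b=imaging.get_image("top")[120:280,120:320,::-1]
cv2.imwrite("pics/p1.png",np.hstack([cv2.resize(a,(400,300)),cv2.resize(b,(375,300))]))
plan([pick(15)],maxd=25)
E
```

```text
3.65 [0.4725862  0.17254038 0.11254555] [-177.73126549  -74.9436686    80.7513078 ] [ 0.13491671 -0.5504849   0.79854992]
3 offset [[0, 0, 20], [0, 0, 21], [0, 0, 20]] 
dr [[-0.0, 0.001, -0.0], [-0.0, 0.001, -0.0], [-0.0, 0.002, -0.001]]
```

View pics/p1.png

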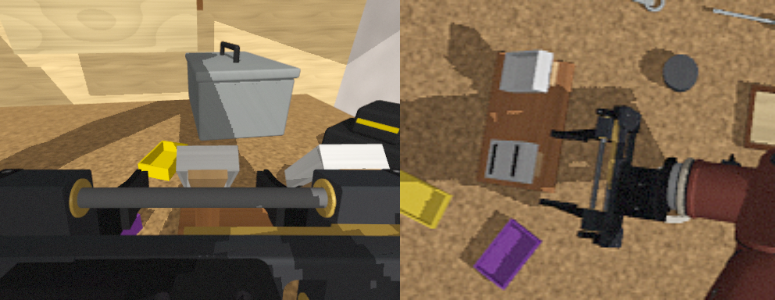

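The wrist view (left) shows the tray's high end at about (208,165), midway between the fingers. The top view (right) agrees, with the tray at (512,162) and the fingertips at (555,133) and (543,203). I'm advancing and closing.

Emit:
drive_tool(offset=[[0,0,20],[0,0,21],[0,0,20],[0,0,0],[0,0,0],[0,0,0],[0,0,0],[0,0,0]], dr=[[0,0,0],[0,0,0],[0,0,0],[0,0,0],[0,0,0],[0,0,0],[0,0,0],[0,0,0]], fingers=[87,87,87,87,50,50,50,50], force=30)

```text
time_s: 4.75
eef_pos: [0.4837, 0.2279, 0.0998]
orientation: [180.0, -74.8, 82.8]
ft_force: [0.3, -0.9, 0.4]
width: 0.0559
gripper_force: 30.0
```

```bash
python3 - <<'E'
from h import *
p,R=cur();print(p,pick(15)[0])
a=np.radians(50);n=-np.sin(a)*U+np.cos(a)*Z
# lift off along surface normal (up, -U), then up high and towards the holder, pitching
up1=p+.05*(np.cos(np.radians(80))*-U+np.sin(np.radians(80))*Z)
Q,S_=place(15,20,1,.05)
mid=np.array([.5,.08,.30])
plan([(up1,R),(np.array([.485,.2,.28]),R)],maxd=30)
E
```

```text
[0.4837117  0.22791627 0.09976255] [0.48375032 0.22838682 0.10009364]
7 offset [[25, 0, -2], [25, 0, -3], [23, 1, -14], [24, 1, -14], [23, 1, -13], [23, 1, -14], [24, 1, -14]] 
dr [[0.0, 0.0, 0.0], [0.0, 0.0, 0.0], [0.0, 0.0, 0.0], [0.0, 0.0, 0.0], [0.0, 0.0, 0.0], [0.0, 0.0, 0.0], [0.0, 0.0, 0.0]]
```

Emit:
drive_tool(offset=[[12,0,-1],[25,0,-2],[25,0,-3],[23,1,-14],[24,1,-14],[23,1,-13],[23,1,-14],[12,0,-7]], dr=[[0,0,0],[0,0,0],[0,0,0],[0,0,0],[0,0,0],[0,0,0],[0,0,0],[0,0,0]], fingers=[50,50,50,50,50,50,50,50])

```text
time_s: 5.75
eef_pos: [0.4848, 0.206, 0.2802]
orientation: [179.6, -74.7, 83.2]
ft_force: [-0.4, 0.5, -0.6]
width: 0.0557
gripper_force: 30.0
```

```bash
python3 - <<'E'
from h import *
p,R=cur();s=bot.sense();print(p,s["width"],s["gripper_force"])
a=imaging.get_image("scene")[100:300,200:440,::-1]
cv2.imwrite("pics/l1.png",cv2.resize(a,(720,600),interpolation=2))
Q,S_=place(15,20,1,.06)
k=fit().x;r=None;q=np.array(data()[-1][0])
mR=R*Ro.from_rotvec((R.inv()*S_).as_rotvec()*.5);M=np.array([.51,.03,.29])
for f in np.linspace(0,1,12):
    w=R*Ro.from_rotvec((R.inv()*S_).as_rotvec()*f);pp=(p+(M-p)*2*f) if f<.5 else M+(Q-M)*(2*f-1)
    r=ik(pp,w,k,q);dq=r.x-q;q=r.x;print("%.5f"%r.cost,q.round(0))
plan([(M,mR),(Q,S_)],maxd=35,maxa=.11)
E
```

```text
[0.48480704 0.20601622 0.28020739] 0.05565691355506601 29.984927088148652
0.00000 [-25.   4. 120.  67.  96. -38.]
0.00000 [-26.  -0. 117.  59.  94. -32.]
0.00000 [-26.  -3. 114.  51.  92. -28.]
0.00000 [-25.  -5. 110.  42.  91. -23.]
0.00000 [-23.  -6. 107.  33.  90. -19.]
0.00000 [-20.  -6. 103.  24.  89. -15.]
0.00000 [-17.  -5. 102.  15.  86. -12.]
0.00000 [-15.  -2. 102.   5.  81.  -8.]
0.00000 [-12.   2. 102.  -5.  75.  -4.]
0.00000 [ -9.   7. 102. -16.  71.   3.]
0.00000 [ -7.  13. 102. -27.  67.  11.]
0.00000 [ -5.  20. 101. -39.  65.  20.]
18 offset [[-4, 5, -19], [-6, 5, -18], [-8, 6, -17], [-10, 5, -16], [-11, 5, -16], [-13, 5, -14], [-14, 5, -12], [-16, 5, -11], [-17, 5, -9], [-28, 9, 14], [-26, 8, 17], [-25, 9, 19], [-22, 9, 22], [-20, 8, 25], [-17, 9, 26], [-14, 9, 28], [-11, 9, 29], [-8, 8, 30]] 
dr [[0.0, -0.106, -0.0], [0.001, -0.107, -0.0], [0.0, -0.106, -0.0], [0.0, -0.107, -0.001], [0.001, -0.106, 0.0], [0.0, -0.107, 0.0], [0.0, -0.106, -0.0], [0.001, -0.106, -0.0], [0.0, -0.107, -0.0], [0.0, -0.106, -0.0], [0.0, -0.107, -0.001], [0.001, -0.106, -0.0], [-0.0, -0.107, -0.0], [0.0, -0.106, -0.001], [0.0, -0.106, -0.0], [0.001, -0.107, -0.0], [-0.0, -0.106, -0.001], [-0.0, -0.106, -0.0]]
```

View pics/l1.png

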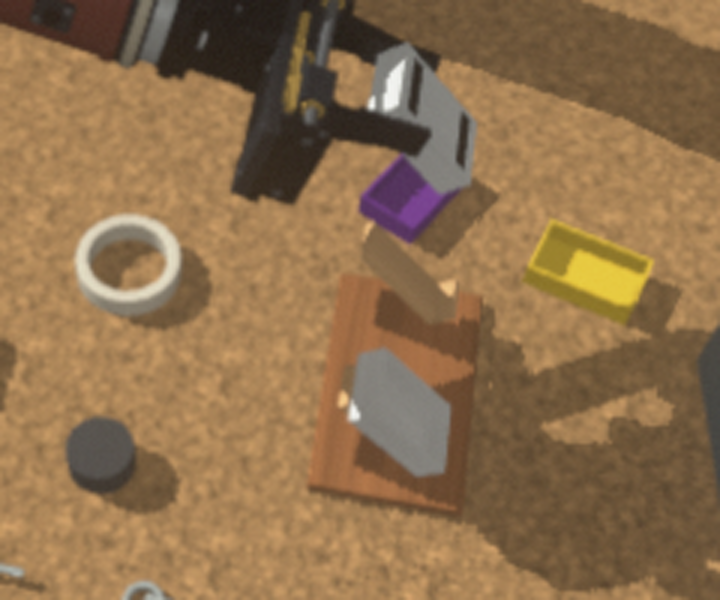

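The striped tray is held at (425,115) with its slope unchanged. The other tray is still on its rib at (400,410). Next I carry and pitch over to above the holder.

Emit:
drive_tool(offset=[[-4,5,-19],[-6,5,-18],[-8,6,-17],[-10,5,-16],[-11,5,-16],[-13,5,-14],[-14,5,-12],[-16,5,-11],[-17,5,-9],[-28,9,14],[-26,8,17],[-25,9,19],[-22,9,22],[-20,8,25],[-17,9,26],[-14,9,28],[-11,9,29],[-8,8,30],[0,0,0]], dr=[[0,-0.106,0],[0,-0.107,0],[0,-0.106,0],[0,-0.107,0],[0,-0.106,0],[0,-0.107,0],[0,-0.106,0],[0,-0.106,0],[0,-0.107,0],[0,-0.106,0],[0,-0.107,0],[0,-0.106,0],[0,-0.107,0],[0,-0.106,0],[0,-0.106,0],[0,-0.107,0],[0,-0.106,0],[0,-0.106,0],[0,0,0]], fingers=[50,50,50,50,50,50,50,50,50,50,50,50,50,50,50,50,50,50,50])

```text
time_s: 8.18
eef_pos: [0.5584, -0.1709, 0.0783]
orientation: [-179.3, 34.9, 83.2]
ft_force: [0.2, -0.2, -2.2]
width: 0.056
gripper_force: 30.0
```

```bash
python3 - <<'E'
from h import *
p,R=cur();s=bot.sense();print(p,place(15,20,1,.06)[0],(R.inv()*place(15,20,1,.06)[1]).as_rotvec(degrees=True),s["width"],s["gripper_force"])
a=imaging.get_image("scene")[120:300,80:300,::-1];b=imaging.get_image("top")[120:260,250:400,::-1]
cv2.imwrite("pics/h1.png",np.hstack([cv2.resize(a,(420,344),interpolation=2),cv2.resize(b,(368,344),interpolation=2)]))
plan([place(15,20,1,.012),place(15,20,1,-.003)],maxd=16)
E
```

```text
[ 0.55836396 -0.17087826  0.07825675] [ 0.56391973 -0.17239977  0.08633787] [-0.63169172 -0.10465187  0.08936147] 0.05604345274723819 29.98548726417539
4 offset [[8, 1, 12], [8, 1, 12], [9, 1, 13], [8, 0, 12]] 
dr [[-0.002, -0.001, -0.001], [-0.001, -0.001, -0.001], [-0.002, -0.001, -0.001], [0.0, 0.0, -0.0]]
```

View pics/h1.png

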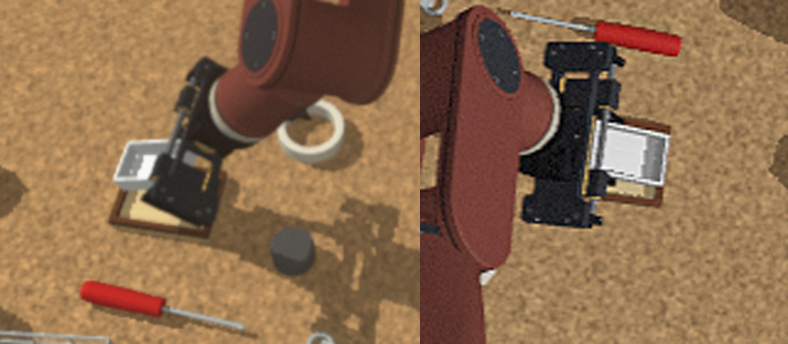

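The tray is now hollow up over the holder: scene crop (150,165), and top crop with the tray at (635,155) and the holder's right edge running from (669,128) to (660,207). It looks offset sideways, so I'll re-measure the holder in the first top and scene pictures from its light floor.

```bash
python3 - <<'E'
from h import *
for n,f,(x0,y0,x1,y1) in [("top","top0",(296,158,362,210)),("scene","scene0",(130,195,208,252)),("wrist","w1",(262,160,325,234))]:
    c=np.load("wc.npy",allow_pickle=True).item() if n=="wrist" else imaging.get_calibration(n)
    im=cv2.imread(f"pics/{f}.png")[y0:y1,x0:x1]
    m=(cv2.cvtColor(im,cv2.COLOR_BGR2HSV)[:,:,0])
    r_=im[:,:,2].astype(int);light=((r_>175)&(im[:,:,1]>150)&(im[:,:,0]>95)).astype(np.uint8)
    dark=((r_<140)&(r_-im[:,:,0]>35)).astype(np.uint8)
    for nm,mk,z in(("floor",cv2.morphologyEx(light,2,np.ones((5,5))),.006),("rim",dark,.016)):
        k,l,st,ce=cv2.connectedComponentsWithStats(mk)
        if k<2: continue
        i=1+np.argmax(st[1:,4]);pts=(np.argwhere(l==i)[:,::-1]+[x0,y0]).astype(np.float32)
        r=cv2.minAreaRect(pts);q=np.array([plane(c,p,z)[:2] for p in cv2.boxPoints(r)])
        print(n,nm,st[i],np.round(r[0],1),q.mean(0).round(4),[np.linalg.norm(q[j+1]-q[j]).round(3) for j in(0,1)],[np.degrees(np.arctan2(*(q[j+1]-q[j])[::-1])).round(1) for j in(0,1)])
b=imaging.get_image("top")[120:260,250:400,::-1]
a=cv2.imread("pics/top0.png")[150:215,290:370];b=imaging.get_image("top")[150:215,290:370,::-1]
cv2.imwrite("pics/h2.png",np.hstack([cv2.resize(a,(400,325),interpolation=2),cv2.resize(b,(400,325),interpolation=2)]))
c=imaging.get_calibration("top");s=bot.sense()
def proj(P):
    uv=cv2.projectPoints(np.array([P]),c["rvec"],c["tvec"],c["intrinsics"],np.array([c["k1"],0,0,0,0]))[0].ravel();return ((uv-[290,150])*5).round(0)
for sx in(1,-1):
    for sy in(1,-1): print(proj(H+sx*.064*hU+sy*.048*hV+.016*Z))
E
```

```text
top floor [ 15  17  19   7 114] [320. 178.] [ 0.5783 -0.1599] [np.float64(0.051), np.float64(0.017)] [np.float64(-88.4), np.float64(-179.1)]
top rim [   0    0   66   52 1439] [328.5 183.5] [ 0.5624 -0.1828] [np.float64(0.184), np.float64(0.145)] [np.float64(-88.4), np.float64(-179.4)]
scene floor [ 19  15  43  29 945] [169.9 223.8] [ 0.5595 -0.1778] [np.float64(0.071), np.float64(0.103)] [np.float64(-176.1), np.float64(83.5)]
scene rim [   6    6   70   49 1373] [171.1 224.9] [ 0.5664 -0.1719] [np.float64(0.125), np.float64(0.164)] [np.float64(-179.9), np.float64(77.8)]
wrist floor [  13   12   36   44 1527] [292.5 193.5] [ 0.5623 -0.175 ] [np.float64(0.074), np.float64(0.097)] [np.float64(-7.4), np.float64(-94.7)]
wrist rim [   8    0   48   67 1082] [293.5 193. ] [ 0.5635 -0.1726] [np.float64(0.146), np.float64(0.097)] [np.float64(83.2), np.float64(-7.4)]
[311.  99.]
[289. 266.]
[87. 66.]
[ 64. 233.]
```

View pics/h2.png

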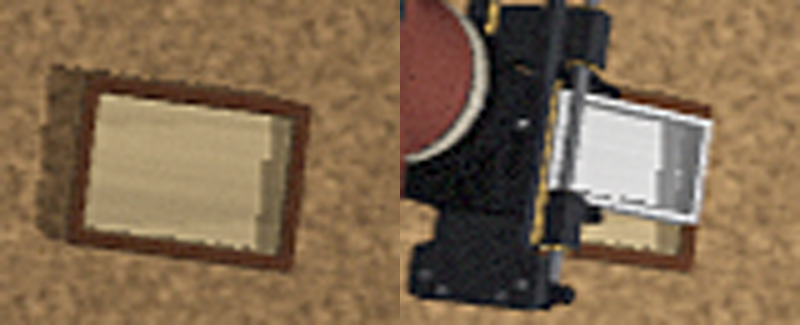

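```bash
python3 - <<'E'
from h import *
p,R=cur();c=imaging.get_calibration("top")
proj=lambda P:((cv2.projectPoints(np.array([P]),c["rvec"],c["tvec"],c["intrinsics"],np.array([c["k1"],0,0,0,0]))[0].ravel()-[290,150])*5).round(0)
P0,R0=pick(15);t=np.radians(50);x=np.cos(t)*U+np.sin(t)*Z;z=np.sin(t)*U-np.cos(t)*Z
T=R*R0.inv();C=p+T.apply(E-.045*x-P0);print("tray centre",C,"x",T.apply(x),"z",T.apply(z))
for s in(1,-1):print("far top corner",proj(C-.045*T.apply(x)+.012*T.apply(z)+s*.028*T.apply(V)))
print("centre floor px",proj(np.array([.5595,-.18,.016])),p)
E
```

```text
tray centre [ 0.56082052 -0.18617665  0.09107672] x [0.11731703 0.93154203 0.34418913] z [-0.04535268 -0.34119528  0.93889771]
far top corner [313. 118.]
far top corner [299. 221.]
centre floor px [188. 172.] [ 0.56265642 -0.17180511  0.08478084]
```

The projected tray corners match the picture within a pixel, so the apparent offset was elevation parallax. I'm refining the holder to centre (0.559,-0.180), heading -95.7, and lowering.

```bash
sed -i 's/^H=.*/H=np.array([.559,-.180,0]);hU=np.array([np.cos(np.radians(-95.7)),np.sin(np.radians(-95.7)),0]);hV=np.array([-hU[1],hU[0],0])/' h.py; python3 - <<'E'
from h import *
print(place(15,20,1)[0])
plan([place(15,20,1,.012),place(15,20,1,-.001)],maxd=14)
E
```

```text
[ 0.55976036 -0.17238218  0.02633787]
5 offset [[6, -1, 10], [7, 0, 9], [6, -1, 10], [7, -1, 10], [7, 0, 10]] 
dr [[-0.003, -0.001, -0.006], [-0.004, -0.0, -0.006], [-0.003, -0.001, -0.005], [-0.003, -0.0, -0.006], [-0.0, -0.0, -0.0]]
```

Emit:
drive_tool(offset=[[6,-1,10],[7,0,9],[6,-1,10],[7,-1,10],[7,0,10],[0,0,0],[0,0,0],[0,0,0]], dr=[[-0.003,0,-0.006],[-0.004,0,-0.006],[-0.003,0,-0.005],[-0.003,0,-0.006],[0,0,0],[0,0,0],[0,0,0],[0,0,0]], fingers=[50,50,50,50,50,50,50,50])

```text
time_s: 9.38
eef_pos: [0.5588, -0.1727, 0.0244]
orientation: [-179.8, 34.9, 84.4]
ft_force: [-0.5, 0.6, -1.1]
width: 0.0558
gripper_force: 30.0
```

```bash
python3 - <<'E'
from h import *
p,R=cur();s=bot.sense();print(p,place(15,20,1)[0],s["ft_force"],s["gripper_force"],R.as_matrix()[:,2],place(15,20,1)[1].as_matrix()[:,2])
E
```

```text
[ 0.55882327 -0.17268293  0.02443294] [ 0.55976036 -0.17238218  0.02633787] [-0.53983385  0.59579964 -1.05897833] 29.99837393173948 [-0.05884249 -0.56968997 -0.81975051] [-0.05696747 -0.57074043 -0.81915204]
```

Emit:
drive_tool(offset=[[1,0,2],[0,0,0],[0,0,0]], dr=[[0,0,0],[0,0,0],[0,0,0]], fingers=[50,50,50])

```text
time_s: 9.75
eef_pos: [0.559, -0.1731, 0.0225]
orientation: [-179.9, 35.0, 84.4]
ft_force: [-0.9, 1.2, 2.7]
width: 0.0557
gripper_force: 30.0
```

Contact: the vertical force went from -1 to +2.7 N, so the low end rests on the floor. I'm opening gently, then backing out along the tool axis.

Emit:
drive_tool(offset=[[0,0,0],[0,0,0],[0,0,0],[0,0,0],[0,0,0],[0,0,0],[0,0,0]], dr=[[0,0,0],[0,0,0],[0,0,0],[0,0,0],[0,0,0],[0,0,0],[0,0,0]], fingers=[58,62,70,80,87,87,87])

```text
time_s: 10.62
eef_pos: [0.5585, -0.173, 0.022]
orientation: [-179.8, 35.0, 84.4]
ft_force: [-0.7, 0.1, 1.2]
width: 0.0862
gripper_force: 0.6
```

Emit:
drive_tool(offset=[[0,0,-15],[0,0,-30],[0,0,-45],[0,0,-45],[0,0,-45],[0,0,0]], dr=[[0,0,0],[0,0,0],[0,0,0],[0,0,0],[0,0,0],[0,0,0]], fingers=[87,87,87,87,87,87])

```text
time_s: 11.38
eef_pos: [0.5723, -0.0681, 0.1743]
orientation: [179.6, 34.9, 84.2]
ft_force: [0.8, 0.7, -0.5]
width: 0.0869
gripper_force: 0.0
```

```bash
python3 - <<'E'
from h import *
print(bot.sense()["time_s"])
a=imaging.get_image("scene")[150:290,120:370,::-1];b=imaging.get_image("top")[135:235,145:370,::-1]
cv2.imwrite("pics/f1.png",np.vstack([cv2.resize(a,(500,280),interpolation=2),cv2.resize(b,(500,222),interpolation=2)]))
E
```

```text
11.375
```

View pics/f1.png

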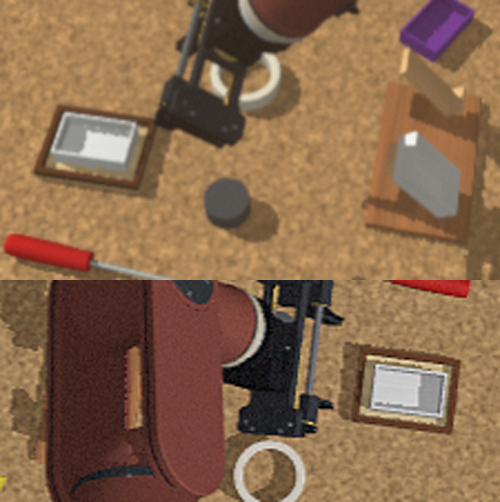

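The tray lies flat and hollow up inside the recess: scene crop (95,140), top crop (408,388), with a margin all round. The other tray is still on its rib at (425,175), and the gripper is clear.

```bash
python3 -c "
from cell import bot
print(bot.close_job())"
```

```text
the job is handed in; nothing more can be done
None
```

The upside-down tray now lies flat in the holder, hollow side up, and the other tray is still on the stand; I handed the job in at about 11.5 s, and no verdict was returned.

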